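# Turn the field-cart wheel until its valve is at the top

### The job

A field-cart wheel sits in the leaning service stand and has to be ready for the air pump: push its spokes round, one after another, without letting it spin fast, until the valve stem stands still at the very top of the wheel (twelve o'clock, in the upper half, straight above the hub as you face the wheel). Push on the spokes only, not on the tyre or the valve stem. Nothing is to be picked up, and everything else on the stand and the bench stays where it is.

Things in the scene. Friction and masses are not known exactly. Their poses are not given: they have to be found in the camera images.
- stand: Fixed stand holding the wheel; origin on the bench below the hub. x level, pointing away from the side the wheel faces; y level, to the left of someone facing the wheel; z up. Base plate x -200 to +140, y -210 to +210, 12 mm thick; side plates at y +-185, 202 mm high. The wheel leans back 45 deg: its face and axle point along stand (-0.707, 0, 0.707), 'up the wheel' is (0.707, 0, 0.707).
- hub (a point): Centre of the wheel, on the axle and in the wheel's mid-plane, 145 mm above the bench. The black hub is 56 mm across and 60 mm long.
- crossbar (a point): Middle of the front crossbar, a level aluminium bar along stand y, 28 mm wide and 8 mm thick, fixed 38 mm in front of the wheel's mid-plane at the hub; a like bar crosses behind, 38 mm from the mid-plane. A finger between the spokes cannot pass the bars from the upper to the lower half of the wheel, so several pushes are needed.
- wheel (a joint): Turn of the wheel in rad: 0 (or any whole turn, as 6.283) has the valve at the top; it grows counter-clockwise for someone facing the wheel (from the top towards stand +y). Starts between 2.4 and 3.88 (valve in the lower half). Turns either way, limits -7 and 13.3, with a dry friction of 0.14 N m (about 1.5 to 2.5 N at a spoke), and stays where it is left.
- spoke (a point): Middle of the spoke 36 deg counter-clockwise of the valve, 70 mm from the hub centre, in the mid-plane. There are five like grey spokes, 14 mm wide, 16 mm deep (centred on the mid-plane), running radially from the hub to the rim (inner radius 108 mm); they stand 36, 108, 180, 252 and 324 deg counter-clockwise of the valve.
- stem (a point): Middle of the valve stem, 95 mm from the hub centre in the wheel's mid-plane. The stem (13 mm thick black root, 9 mm thick brass end) stands on the inside of the rim midway between two spokes and points at the hub; its end is 79 mm from the hub centre.
- tyre: Black tyre, 300 mm outer diameter, 38 mm thick, turning with the wheel; origin at the hub centre.
- valve: The valve stem as a part turning with the wheel; origin at the hub centre.
- nut_cup: Bystander, to be left alone: small open steel cup, 56 mm across, 40 mm tall, standing on the front of the stand's base plate; origin at the centre of its underside.
- gauge: Bystander, to be left alone: tyre pressure gauge lying on the front of the base plate: dark disc 48 mm across, 22 mm high, with a 50 mm brass stub; origin under the disc's centre.
- spanner: Bystander, to be left alone: steel spanner 170 mm long lying on the bench left of the stand.
- lever: Bystander, to be left alone: black plastic tyre lever, 130 x 16 x 12 mm, lying on the bench left of the stand.
- jar: Bystander, to be left alone: lidded specimen jar, 56 mm across, 75 mm tall, on the bench right of the stand.
- dish: Bystander, to be left alone: clear plastic dish, 90 mm across, 16 mm tall, on the bench right of the stand.
- brush: Bystander, to be left alone: cleaning brush 160 mm long lying on the bench right of the stand, beyond the jar.

How it is judged:
At the end, for the whole second after the job is handed in: The middle of the valve stem is above the hub and within 13 mm (about 8 degrees) sideways of the vertical line up the wheel, and the wheel is at rest (below 0.05 rad/s) (y of stem in the frame of stand between -0.013 and 0.013 m and height (world z) of stem above 0.19 m and velocity of joint wheel between -0.05 and 0.05 rad/s); the robot touches nothing.
It fails at once if the wheel is spun faster than 4 rad/s (velocity of joint wheel above 4 rad/s or velocity of joint wheel below -4 rad/s).
It fails at once if the robot pushes on the tyre (over 6 N) (contact force between any of the fingers, the arm and tyre above 6 N).
It fails at once if the robot pushes on the valve stem (over 3 N) (contact force between any of the fingers, the arm and valve above 3 N).
It fails at once if a loose thing on the stand or bench is moved more than 25 mm, or picked up (distance of any of nut_cup, gauge, spanner, lever, jar, dish, brush from where it was at the start of the episode above 0.025 m).
It also fails if it takes over 51 s, if anything falls off the work surface, if the arm or the gripper's body presses on something with over 40 N, if the wrist force passes 120 N, or if a joint passes its speed limit or range.

### The arm

A 7-joint arm with a two-finger parallel gripper is mounted at the origin on the work surface. World frame = base frame: x ahead of the robot, y to its left, z up, the work surface at z = 0. Lengths are in m, angles in rad, forces in N, time in s.
With the tool pointing down it reaches from about 0.4 to 0.875 m from the base axis. Payload 19.3 kg.
Tool frame: the origin (TCP) lies at the very end of the fingers, on their centre line; the grasp point (between the pads) lies 19 mm behind it; z points along the fingers, y is the line along which they close (so a half turn about z gives the same grasp; the last joint's range is limited). The gripper opens to 85 mm and grips with 20 to 120 N. Pads are 22 mm wide; open, the fingers measure 114 mm over their backs; the gripper's body (76 mm by 85 mm) begins 54 mm behind the grasp point. The pads swing forward as they close: fully open they stand 13 mm farther back than shut.
Start: joints at [1.231, 0.521, -0.036, 1.599, 0.021, 1.021, -0.113], TCP at [0.167, -0.602, 0.201] pointing down, gripper open.
Joint ranges: [-2.91, 2.91], [-0.3, 2.13], [-1.5, 1.42], [0.17, 2.43], [-1.26, 4.41], [0.16, 1.93], [-2.52, 2.52]. Speed limits (rad/s): [1.89, 1.89, 2.39, 2.39, 3.01, 3.01, 3.01].

### API

Orientations are given as [roll, pitch, yaw] about the fixed x, y, z axes, in that order (R = Rz(yaw) Ry(pitch) Rx(roll)).
In Python, from workcell import bot gives the robot as it stands. The module is installed in compiled form; this text tells all that it offers.
- The arm moves only by the tool apply_moves, never from a script. Its arguments are lists of equal length, an entry for each row: "claw": the finger opening in m, from 0 to 0.0854; "xyz": the shift along the tool's x, y, z in m, a list of three; "twist": the turn, a rotation vector about the tool's x, y, z in rad, a list of three. A call has 1 to 20 rows; each row shifts and turns the commanded pose from where the row before left it, along the tool's axes as they then stand; what a row does not reach is not made up. A row lasts 1/10 s, in which the tool goes at most 50 mm and 8.59 degrees, less where a joint would pass 70% of its speed; a pose out of reach is approached as far as the arm can. A call with a gripper value outside its range is refused whole. The fingers move at their own pace and stop on an object; "force" is the grip in N (left out, the last holds). Time passes only in rows, so rows that do not move let the fingers close. It gives the time, the measured TCP pose, the force, the opening and the grip force at its end, in the units of the state.
- bot.observe(): the state, without advancing time (a new reading comes with each control period).
- bot.grab_frame(name): name is "side" or "top"; returns a dict with "img" (420x560x3 uint8, red, green, blue), "vfov" (degrees; the focal length in pixels is half the picture's height over the tangent of half this angle, whatever the lens; pixels are square), "cx", "cy" (the principal point, pixels), "view" (4x4, takes a point from world to camera coordinates). Camera axes: x right, y up, looking along -z (the intrinsics and any distortion apply to the point x, -y, -z); pixel columns grow to the right and rows downward; lengths in m; the calibration is good to about 2 mm. A picture is of the moment at which its call begins. There is no depth.
- bot.job_done(): hands the job in; it is judged then, once.
Trained networks look in the newest picture that a camera, given by its name, has taken for a name from the list of things; names that differ only in an ending like _2 or _b are one class to them, and where a whole thing is asked for, a point or a joint stands for the part that bears it (a point fixed in the world has none). Each returns a list of dicts, best first, with "score" (0 to 1); they miss things now and then, are a little off and sometimes report something else, mostly with a low value. They report only what shows in the picture. A call takes as long as a camera call.
- bot.find_in(camera, query): "position" ([x, y, z] in m, in world coordinates, good to about 4 mm: the middle of the surface that is visible of it).
The state is a dict: "clock": time; "qpos": joint angles; "qd": joint speeds; "joint_efforts": joint torques, N m; "position": TCP position; "tool_rot": TCP orientation; "force": force on the tool from outside, world axes, zero at the start; "moment": the same for the moment, N m; "grip_width": finger opening in m; "finger_force": force on a finger pad.
Only numpy, scipy, OpenCV 4.12 (cv2) and the standard library are available. Lean on these libraries where they do the work, as an engineer would, in place of code of your own. Each camera call takes 0.05 s, during which the arm holds its last target. There are 200 camera calls.

## Working session

There is one attempt and no reset: what is moved stays moved. The work goes in short steps, Python scripts to look and compute and a tool call to move; the robot and the scene stay as the last step left them, time stands still between calls to the robot, and variables do not carry over. Pictures are saved under pics/ and viewed, at most 10 in all, crops included, and the job is handed in when it is done.

Besides the shell and the picture viewer there is one more tool, called after "Emit:" as a command line: name --argument value ..., lists and objects as JSON in quotes. apply_moves: Moves the arm, as the interface text tells. Its arguments: {"type":"object","properties":{"claw":{"type":"array"},"xyz":{"type":"array"},"twist":{"type":"array"},"force":{"type":"number"}},"required":["claw","xyz","twist"]}

```bash
mkdir -p pics; python3 - <<'E'
from workcell import bot
import cv2,numpy as np
for c in("side","top"):
    f=bot.grab_frame(c); cv2.imwrite(f"pics/{c}0.png",f["img"][:,:,::-1]); print(c,f["vfov"],f["cx"],f["cy"],[k for k in f]); print(np.round(f["view"],4).tolist())
    for q in("hub","crossbar","spoke","stem","stand","nut_cup","gauge","jar"):
        print(q,[(np.round(d["position"],3).tolist(),round(d["score"],2)) for d in bot.find_in(c,q)[:3]])
s=bot.observe(); print(s)
E
```

```text
side 42.84354180983312 286.9956103395375 212.93907118217635 ['img', 'vfov', 'cx', 'cy', 'view']
[[-0.7067, -0.7073, -0.0164, 0.4177], [0.4343, -0.4519, 0.7792, -0.3184], [-0.5585, 0.5436, 0.6266, -1.1729], [0.0, 0.0, 0.0, 1.0]]
hub [([0.568, 0.132, 0.037], 0.71), ([0.595, 0.109, 0.16], 0.45)]
crossbar [([0.566, 0.132, 0.04], 0.7)]
spoke [([0.595, 0.109, 0.159], 0.72)]
stem [([0.541, 0.127, 0.082], 0.41)]
stand [([0.568, 0.129, 0.04], 0.77)]
nut_cup [([0.434, 0.193, 0.042], 0.95), ([0.587, -0.155, 0.052], 0.45)]
gauge [([0.43, -0.005, 0.03], 0.82)]
jar [([0.59, -0.152, 0.053], 0.93)]
top 48.263816208911955 276.56825604672986 210.5293791919095 ['img', 'vfov', 'cx', 'cy', 'view']
[[0.0242, -0.9997, -0.0081, 0.0331], [0.9832, 0.0223, 0.181, -0.571], [-0.1808, -0.0123, 0.9834, -1.2331], [0.0, 0.0, 0.0, 1.0]]
hub [([0.57, 0.091, 0.009], 0.96), ([0.641, -0.259, 0.016], 0.71)]
crossbar [([0.571, 0.091, 0.012], 0.61)]
spoke [([0.618, 0.089, 0.175], 0.83)]
stem [([0.434, 0.201, 0.019], 0.55)]
stand [([0.572, 0.092, 0.014], 0.83), ([0.539, 0.433, 0.008], 0.72)]
nut_cup [([0.434, 0.202, 0.022], 0.6)]
gauge [([0.641, 0.094, 0.197], 0.74), ([0.433, -0.009, 0.036], 0.6)]
jar [([0.59, -0.163, 0.076], 0.77)]
{'clock': 0.9, 'qpos': array([ 1.2308    ,  0.52136886, -0.03631585,  1.59948986,  0.02119977,
        1.02107038, -0.11279477]), 'qd': array([-0.00099795, -0.00028357, -0.00080517, -0.00019283, -0.00053774,
       -0.00177269, -0.00250793]), 'joint_efforts': array([-6.55968779e-04, -9.26818728e+01,  1.97763495e+00, -3.70249414e+01,
        1.79438473e-02,  1.66343441e-03, -4.58753880e-05]), 'position': array([ 0.16657475, -0.60240457,  0.20131365]), 'tool_rot': array([ 3.14154532e+00, -1.36516721e-05,  2.69772078e-01]), 'force': array([ 0.21748552,  0.43755853, -0.02665961]), 'moment': array([-0.00468162,  0.08595379, -0.02542987]), 'finger_force': 0.0, 'grip_width': 0.0855387557398865}
```

View pics/side0.png

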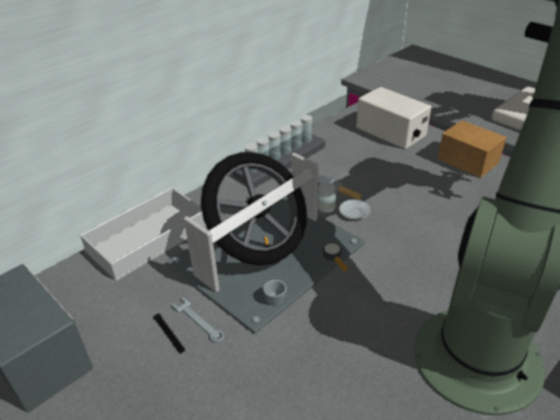

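View pics/top0.png

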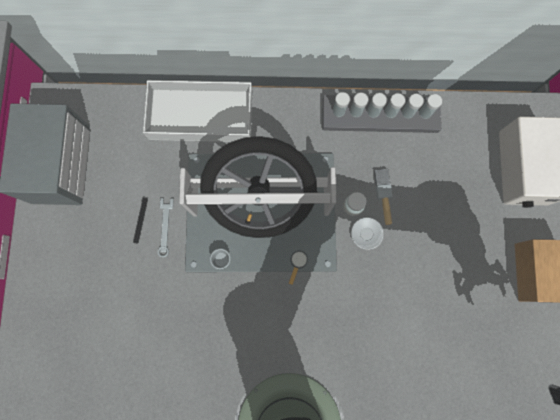

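Side view: the wheel is centred near (257,205) and the brass valve is at (267,240). Top view: hub (258,188), valve (249,218), so the valve is near the bottom. Next I fit the stand pose.

```bash
cat > h.py <<'E'
import numpy as np,cv2
from scipy.optimize import least_squares
def proj(f,P):
    p=np.c_[np.atleast_2d(P),np.ones(len(np.atleast_2d(P)))]@np.array(f["view"]).T
    fl=210/np.tan(np.radians(f["vfov"]/2))
    return np.c_[f["cx"]-fl*p[:,0]/p[:,2],f["cy"]+fl*p[:,1]/p[:,2]]
def S(P,s): # stand->world
    x,y,a=s;c,d=np.cos(a),np.sin(a);P=np.atleast_2d(P)
    return np.c_[x+c*P[:,0]-d*P[:,1],y+d*P[:,0]+c*P[:,1],P[:,2]]
u=np.array([.7071,0,.7071]);n=np.array([-.7071,0,.7071]);H=np.array([0,0,.145])
def W(r,th,h=0): # wheel point: angle ccw from top toward +y
    return H+r*np.cos(th)*u+r*np.sin(th)*np.array([0,1,0])+h*n
E
python3 - <<'E'
from h import *
from workcell import bot
ft=bot.grab_frame("top");fs=bot.grab_frame("side")
T=[((-.2,.21,.012),(187,271)),((-.2,-.21,.012),(336,271)),(W(0,0,.042),(258,199.5))]
D=[((-.2,.21,.012),(257,328)),((-.2,-.21,.012),(364,241)),(W(0,0,.042),(265,203))]
def res(s): return np.concatenate([(proj(f,S(np.array([a for a,_ in L]),s))-np.array([b for _,b in L])).ravel() for f,L in((ft,T),(fs,D))])
r=least_squares(res,[.6,.09,0],loss="soft_l1");s=r.x;print(s,np.round(res(s),1)); np.save("s.npy",s)
for th in(): pass
def rv(t): return np.concatenate([(proj(ft,S(W(.083,t[0]),s))-[249,218]).ravel(),(proj(fs,S(W(.083,t[0]),s))-[267,240]).ravel()])
t=least_squares(rv,[3.1]);th=t.x[0];print("th",th,rv(t.x))
for nme,f in(("top",ft),("side",fs)):
    c=proj(f,S(H,s))[0];w=95;x0,y0=int(c[0]-w),int(c[1]-w);im=cv2.resize(f["img"][y0:y0+2*w,x0:x0+2*w,::-1],None,fx=3,fy=3,interpolation=2)
    def dot(P,col):
        q=(proj(f,S(P,s))[0]-[x0,y0]+.5)*3;cv2.circle(im,(int(q[0]),int(q[1])),2,col,-1)
    for k in range(60):dot(W(.108,k*.10472),(0,255,0));dot(W(.15,k*.10472),(255,255,0))
    for k in range(5):
        for rr in(.04,.07,.1):dot(W(rr,th+np.radians(36+72*k),.008),(0,0,255))
    for rr in(.08,.095):dot(W(rr,th),(255,0,255))
    for yy in(-.185,0,.185):dot(W(0,0,.042)+[0,yy,0],(0,255,255))
    cv2.imwrite(f"pics/{nme}1.png",im)
E
```

```text
[0.60503164 0.09146804 0.03260335] [-1.6  1.2  1.4 -0.1  0.5 -0.4 -1.6  2.4  1.5 -1.1 -0.4 -0.8]
th 2.8193217740670766 [ 1.12897845 -2.60735793 -1.03913459 -2.28343452]
```

```bash
python3 -c "
import cv2,numpy as np
a=cv2.imread('pics/top1.png');b=cv2.imread('pics/side1.png')
cv2.imwrite('pics/both1.png',cv2.resize(np.hstack([a,b]),(800,400)))"
```

```text
(no output)
```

View pics/both1.png

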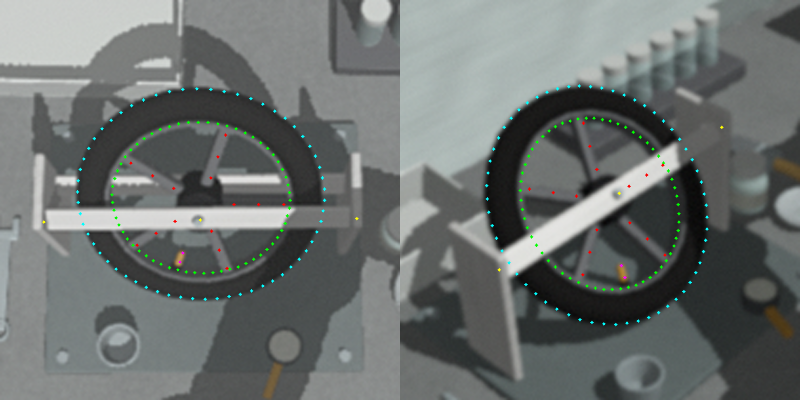

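The fit matches the wheel, and the valve is at about 2.82 rad. I will turn it clockwise in three strokes in the upper half: spoke 180, then 252, then 324. First I approach with the claw closed.

Emit:
apply_moves --claw '[0,0,0,0,0,0,0,0,0,0,0,0]' --xyz '[[0.02,-0.01,-0.03],[0.03,-0.015,-0.03],[0.035,-0.02,-0.03],[0.035,-0.02,-0.03],[0.035,-0.02,-0.02],[0.035,-0.02,-0.02],[0.035,-0.02,-0.02],[0.035,-0.02,-0.02],[0.035,-0.02,0],[0.035,-0.02,0],[0.035,-0.02,0],[0.035,-0.02,0]]' --twist '[[0,0,0],[0,0,0],[0,0,0],[0,0,0],[0,0,0],[0,0,0],[0,0,0],[0,0,0],[0,0,0],[0,0,0],[0,0,0],[0,0,0]]'

```text
clock: 2.2
position: [0.4928, -0.2779, 0.4012]
tool_rot: [3.141, -0.0, 0.27]
force: [-0.3, -1.9, -0.4]
grip_width: 0.0002
finger_force: 0.0
```

```bash
cat >> h.py <<'E'
from scipy.spatial.transform import Rotation as Ro
def Rt(s): return Ro.from_matrix(Ro.from_euler("z",s[2]).as_matrix()@np.array([[.70711,0,.70711],[0,-1,0],[.70711,0,-.70711]]))
def goto(o,s,uu,Y,h): # remaining tool shift and twist (shift expressed in present tool axes)
    R=Ro.from_euler("xyz",o["tool_rot"]);t=S(H+uu*u+h*n+[0,Y,0],s)[0]
    return np.round(R.inv().apply(t-o["position"]),4),np.round((R.inv()*Rt(s)).as_rotvec(),4)
def wheelpos(o,s): 
    d=Rt(s).inv().apply(o["position"]-S(H,s)[0]); return np.round([d[0],-d[1],-d[2]],4)
E
python3 - <<'E'
from h import *
from workcell import bot
s=np.load("s.npy");o=bot.observe();print(o["clock"],o["position"],o["tool_rot"],o["qpos"],o["grip_width"]);print(goto(o,s,.06,.03,.14))
E
```

```text
2.2 [ 0.49276408 -0.27790026  0.40123678] [ 3.14128045e+00 -2.66739888e-04  2.69618109e-01] [ 0.57844521  0.29036982 -0.22928464  1.44622061  0.06604463  1.41213745
 -0.95315588] 0.00022053046633184427
(array([ 0.1586, -0.3686,  0.1147]), array([-0.0928,  0.7813,  0.2248]))
```

Emit:
apply_moves --claw '[0,0,0,0,0,0,0,0,0,0,0,0,0,0,0,0,0]' --xyz '[[0.016,-0.037,0.005],[0.016,-0.037,0.005],[0.016,-0.037,0.01],[0.016,-0.037,0.01],[0.016,-0.037,0.01],[0.016,-0.037,0.01],[0.016,-0.037,0.015],[0.016,-0.037,0.015],[0.016,-0.037,0.015],[0.016,-0.037,0.015],[0,0,0],[0,0,0],[0,0,0],[0,0,0],[0,0,0],[0,0,0],[0,0,0]]' --twist '[[0,0,0],[0,0,0],[0,0,0],[0,0,0],[0,0,0],[0,0,0],[0,0,0],[0,0,0],[0,0,0],[0,0,0],[-0.013,0.112,0.032],[-0.013,0.112,0.032],[-0.013,0.112,0.032],[-0.013,0.112,0.032],[-0.013,0.112,0.032],[-0.013,0.112,0.032],[-0.013,0.112,0.032]]'

```text
clock: 3.9
position: [0.5515, 0.1143, 0.2865]
tool_rot: [3.101, -0.564, 0.114]
force: [0.8, 0.3, -0.2]
grip_width: -0.0001
finger_force: 0.0
```

```bash
cat > st.py <<'E'
from h import *
from workcell import bot
s=np.load("s.npy");o=bot.observe();print(round(o["clock"],2),"wheel u,Y,h",wheelpos(o,s),"F",np.round(o["force"],1),"twist left",goto(o,s,.06,.03,.14)[1],np.round(o["qpos"],2))
E
cat > ang.py <<'E'
from h import *
from workcell import bot
s=np.load("s.npy")
import sys
g=float(sys.argv[1])
for c in("top","side"):
    f=bot.grab_frame(c)
    im=f["img"].astype(int);m=(im[:,:,0]-im[:,:,2]>50)
    # unwarp the wheel plane to a square image, brass ring r 78..92
    a=np.radians(np.arange(0,360,1));sc=np.zeros(360)
    for i,t in enumerate(a):
        q=proj(f,S(np.array([W(r,t) for r in(.080,.083,.086,.089)]),s)).round().astype(int)
        sc[i]=m[q[:,1],q[:,0]].sum()
    k=np.nonzero(sc)[0]; print(c,"brass deg",np.degrees(np.angle(np.sum(sc*np.exp(1j*a)))).round(1) if len(k) else None,len(k))
    for d in bot.find_in(c,"stem")[:2]:
        p=Rt(s).inv().apply(np.array(d["position"])-S(H,s)[0]);print("  stem",round(d["score"],2),"u,Y,h",np.round([p[0],-p[1],-p[2]],3),"deg",np.degrees(np.arctan2(-p[1],p[0])).round(1))
E
python3 st.py; python3 ang.py 0
```

```text
3.9 wheel u,Y,h [0.0627 0.0245 0.1374] F [ 0.8  0.3 -0.2] twist left [-0.0112  0.22    0.0685] [-0.36  0.08 -0.1   2.16  0.55  0.44 -2.36]
top brass deg None 0
side brass deg 159.5 4
  stem 0.57 u,Y,h [-0.089  0.039 -0.001] deg 156.5
```

Joint 7 is near its limit, so I finish the tilt and then turn the tool -90° about its own axis. After that, tool x = +Y and tool y = up the wheel.

Emit:
apply_moves --claw '[0,0,0,0,0,0,0,0,0,0,0,0,0,0]' --xyz '[[0,0,0],[0,0,0],[0,0,0],[0,0,0],[0,0,0],[0,0,0],[0,0,0],[0,0,0],[0,0,0],[0,0,0],[0,0,0],[0,0,0],[0,0,0],[0,0,0]]' --twist '[[0,0,-0.14],[0,0,-0.14],[0,0,-0.14],[0,0,-0.14],[0,0,-0.14],[0,0,-0.14],[0,0,-0.14],[0,0,-0.14],[0,0,-0.14],[0,0,-0.14],[0,0,-0.1],[0.11,0,0],[0.11,0,0],[0,0,0]]'

```text
clock: 5.5
position: [0.554, 0.1141, 0.287]
tool_rot: [2.792, -0.005, 1.602]
force: [0.4, -0.6, -0.4]
grip_width: -0.0002
finger_force: 0.0
```

```bash
sed -i 's/\[\[.70711,0,.70711\],\[0,-1,0\],\[.70711,0,-.70711\]\]/[[0,.70711,.70711],[1,0,0],[0,.70711,-.70711]]/; s/np.round(\[d\[0\],-d\[1\],-d\[2\]\],4)/np.round([d[1],d[0],-d[2]],4)/' h.py; sed -i 's/\[p\[0\],-p\[1\],-p\[2\]\],3/[p[1],p[0],-p[2]],3/; s/arctan2(-p\[1\],p\[0\])/arctan2(p[0],p[1])/' ang.py; python3 st.py; python3 ang.py 0
```

```text
5.5 wheel u,Y,h [0.0649 0.0243 0.136 ] F [ 0.4 -0.6 -0.4] twist left [-0.4358 -0.0032 -0.0041] [-0.15  0.17 -0.27  1.95  0.25  0.71 -0.54]
top brass deg None 0
  stem 0.42 u,Y,h [-0.202 -0.094  0.047] deg -155.1
side brass deg 159.5 4
  stem 0.53 u,Y,h [-0.089  0.036  0.006] deg 157.9
  stem 0.43 u,Y,h [-0.007  0.023  0.012] deg 106.9
```

Emit:
apply_moves --claw '[0,0,0,0,0,0,0]' --xyz '[[0,0,0],[0,0,0],[0,0,0],[0,0,0],[0,0,0.03],[0,0,0.03],[0,0,0.03]]' --twist '[[-0.109,0,0],[-0.109,0,0],[-0.109,0,0],[-0.109,0,0],[0,0,0],[0,0,0],[0,0,0]]'

```text
clock: 6.4
position: [0.6111, 0.1071, 0.2153]
tool_rot: [2.469, 0.014, 1.588]
force: [0.9, 0.7, 1.2]
grip_width: 0.0001
finger_force: 0.0
```

```bash
python3 st.py; python3 - <<'E'
from h import *
from workcell import bot
s=np.load("s.npy");f=bot.grab_frame("side");f2=bot.grab_frame("top")
a=cv2.resize(f["img"][110:310,160:360,::-1],(400,400));b=cv2.resize(f2["img"][90:290,160:360,::-1],(400,400));cv2.imwrite("pics/a2.png",np.hstack([b,a]))
E
```

```text
6.4 wheel u,Y,h [0.0543 0.0154 0.0451] F [0.9 0.7 1.2] twist left [-0.1127  0.0209 -0.002 ] [-0.35  0.28 -0.08  2.21  1.5   0.28 -1.8 ]
```

View pics/a2.png

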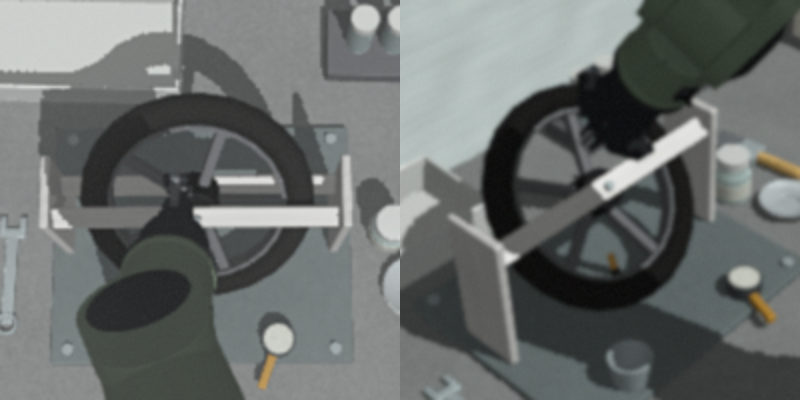

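The finger sits over the gap between two spokes, and the valve is at (612,260) in the side crop. Joint 6 is close to its limit, so I ease the tilt a little; a few degrees don't matter here.

Emit:
apply_moves --claw '[0,0]' --xyz '[[0,0,0],[0,0,0]]' --twist '[[0.12,0,0],[0,0,0]]'

```text
clock: 6.7
position: [0.613, 0.1013, 0.217]
tool_rot: [2.5, 0.027, 1.576]
force: [-0.1, 0.0, 1.0]
grip_width: 0.0003
finger_force: 0.0
```

```bash
cat > path.py <<'E'
# python3 path.py "u,Y,h u,Y,h ..." -> tool shifts between successive waypoints
from h import *
from workcell import bot
import sys
s=np.load("s.npy");o=bot.observe();R=Ro.from_euler("xyz",o["tool_rot"]);p=o["position"]
for w in sys.argv[1].split():
    a,b,c=map(float,w.split(","));t=S(H+a*u+c*n+[0,b,0],s)[0];print(w,np.round(R.inv().apply(t-p),4).tolist());p=t
E
python3 st.py
# arc at r .07 : phi 15 -> -52
python3 path.py "0.068,0.018,0.03 0.068,0.018,-0.01 0.07,0,-0.01 0.066,-0.024,-0.01 0.054,-0.045,-0.01 0.043,-0.055,-0.01"
```

```text
6.7 wheel u,Y,h [0.0568 0.0095 0.0451] F [-0.1  0.   1. ] twist left [-0.1439  0.0385 -0.0031] [-0.34  0.28 -0.08  2.18  1.28  0.29 -1.57]
0.068,0.018,0.03 [0.009, 0.0132, 0.013]
0.068,0.018,-0.01 [0.0015, 0.0057, 0.0396]
0.07,0,-0.01 [-0.018, 0.0021, 0.0004]
0.066,-0.024,-0.01 [-0.024, -0.0038, 0.0015]
0.054,-0.045,-0.01 [-0.021, -0.0118, 0.0025]
0.043,-0.055,-0.01 [-0.01, -0.0108, 0.002]
```

Emit:
apply_moves --claw '[0,0,0,0,0]' --xyz '[[0.002,0.003,0],[0.002,0.003,0],[0.002,0.003,0],[0.002,0.003,0],[0,0,0]]' --twist '[[0.05,0.02,0],[0.05,0.02,0],[0.04,0,0],[0.04,0,0],[0,0,0]]'

```text
clock: 7.2
position: [0.6233, 0.1059, 0.2232]
tool_rot: [2.647, 0.009, 1.586]
force: [0.1, -1.2, 0.3]
grip_width: 0.0002
finger_force: 0.0
```

```bash
python3 st.py
python3 path.py "0.068,0.018,0.03 0.068,0.018,-0.01 0.07,0,-0.01 0.066,-0.024,-0.01 0.054,-0.045,-0.01 0.043,-0.055,-0.01"
```

```text
7.2 wheel u,Y,h [0.0685 0.0138 0.042 ] F [ 0.1 -1.2  0.3] twist left [-0.2908  0.0171 -0.0085] [-0.1   0.31 -0.31  2.02  0.67  0.44 -0.92]
0.068,0.018,0.03 [0.0044, 0.0029, 0.0116]
0.068,0.018,-0.01 [0.0007, 0.0115, 0.0383]
0.07,0,-0.01 [-0.018, 0.0021, -0.0003]
0.066,-0.024,-0.01 [-0.024, -0.0036, 0.0015]
0.054,-0.045,-0.01 [-0.0211, -0.0113, 0.0038]
0.043,-0.055,-0.01 [-0.0101, -0.0104, 0.0033]
```

Emit:
apply_moves --claw '[0,0,0,0,0,0,0,0,0,0,0]' --xyz '[[0.003,0.004,0.014],[0.002,0.004,0.014],[0,0.004,0.014],[0,0.003,0.008],[-0.006,0.001,0],[-0.006,0.001,0],[-0.006,0,0],[-0.006,-0.001,0],[-0.006,-0.001,0],[-0.006,-0.001,0.001],[-0.006,-0.001,0]]' --twist '[[0,0,0],[0,0,0],[0,0,0],[0,0,0],[0,0,0],[0,0,0],[0,0,0],[0,0,0],[0,0,0],[0,0,0],[0,0,0]]'

```text
clock: 8.3
position: [0.6584, 0.0687, 0.1832]
tool_rot: [2.65, 0.009, 1.588]
force: [0.5, -0.8, 0.7]
grip_width: -0.0001
finger_force: 0.0
```

```bash
python3 st.py
python3 path.py "0.066,-0.024,-0.01 0.054,-0.045,-0.01 0.043,-0.055,-0.01"; python3 ang.py 0
```

```text
8.3 wheel u,Y,h [ 0.0642 -0.0245 -0.0102] F [ 0.5 -0.8  0.7] twist left [-0.2937  0.017  -0.0069] [-0.05  0.41 -0.27  1.99  0.72  0.36 -0.88]
0.066,-0.024,-0.01 [0.0005, 0.0016, -0.0008]
0.054,-0.045,-0.01 [-0.021, -0.0113, 0.0038]
0.043,-0.055,-0.01 [-0.01, -0.0104, 0.0033]
top brass deg None 0
  stem 0.5 u,Y,h [-0.139  0.347 -0.053] deg 111.8
side brass deg 159.5 4
  stem 0.53 u,Y,h [-0.093  0.039  0.003] deg 157.2
```

```bash
python3 - <<'E'
from h import *
from workcell import bot
s=np.load("s.npy");o=bot.observe()
out=[]
for c in("top","side"):
    f=bot.grab_frame(c);q=proj(f,S(H,s))[0];x0,y0=int(q[0]-65),int(q[1]-65)
    im=cv2.resize(f["img"][y0:y0+130,x0:x0+130,::-1],(400,400),interpolation=2)
    def dot(P,col):
        z=(proj(f,P)[0]-[x0,y0]+.5)*400/130;cv2.circle(im,(int(z[0]),int(z[1])),2,col,-1)
    for k in range(5):
        for rr in(.05,.1):dot(S(W(rr,2.8+np.radians(36+72*k),.008),s),(0,0,255))
    dot(o["position"],(0,255,255))
    out.append(im)
cv2.imwrite("pics/a3.png",np.hstack(out))
E
```

```text
(no output)
```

View pics/a3.png

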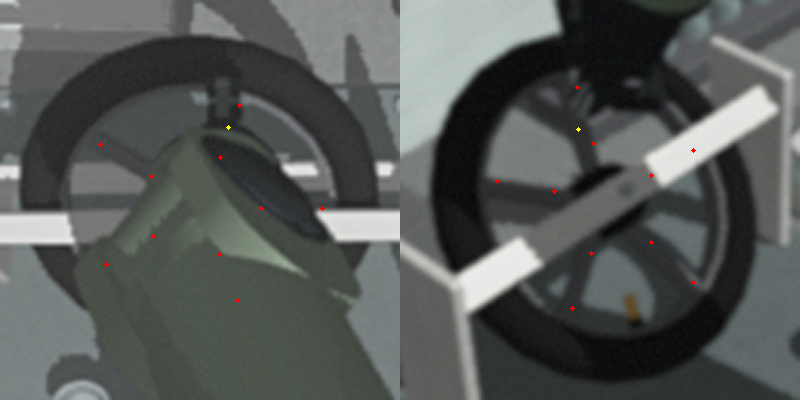

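```bash
python3 - <<'E'
from h import *
from workcell import bot
s=np.load("s.npy");o=bot.observe();R=Ro.from_euler("xyz",o["tool_rot"])
f=bot.grab_frame("side");x0,y0=200,130;k=8
im=cv2.resize(f["img"][y0:y0+75,x0:x0+95,::-1],None,fx=k,fy=k,interpolation=2);im=cv2.convertScaleAbs(im,alpha=1.8,beta=10)
def dot(P,col):
    z=(proj(f,P)[0]-[x0,y0]+.5)*k;cv2.circle(im,(int(z[0]),int(z[1])),3,col,-1)
for zz in(0,-.02,-.04,-.073):
  for a in(-.011,.011):
    for b in(-.0145,.0145):dot(o["position"]+R.apply([a,b,zz]),(0,255,255) if zz==0 else (0,255,0))
for rr in(.03,.05,.07,.09,.108):dot(S(W(rr,np.radians(-18.5),.008),s),(0,0,255))
cv2.imwrite("pics/a4.png",im)
E
```

```text
(no output)
```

View pics/a4.png

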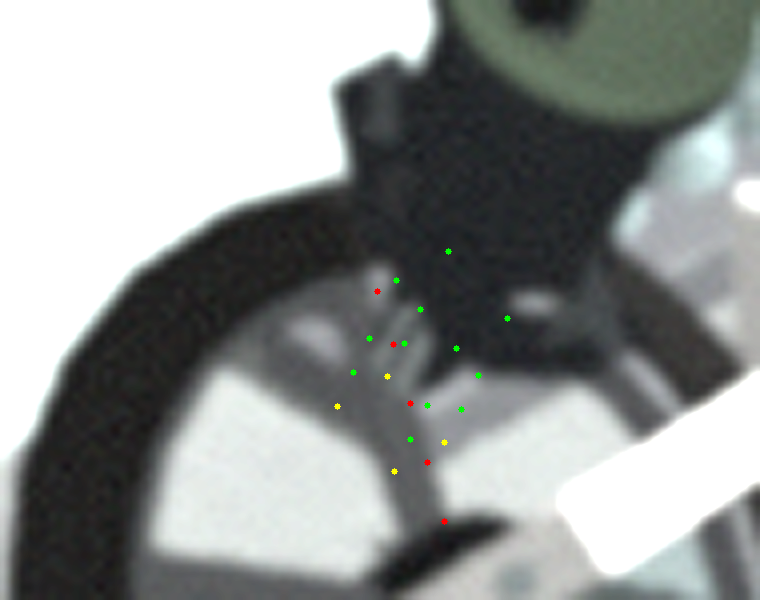

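The fingertip shows about 9 mm short of the predicted TCP, and the wheel has not moved. The finger is therefore probably in front of the spoke. I go back to the gap, insert 20 mm deeper and push again.

Emit:
apply_moves --claw '[0,0,0,0,0,0,0,0,0,0,0]' --xyz '[[0.02,0,-0.005],[0.025,0.001,0],[0,0.003,0.01],[0,0.004,0.014],[-0.006,0,0],[-0.006,0,0],[-0.006,0,0],[-0.006,0,0],[-0.006,0,0],[-0.006,0,0],[-0.004,0,0]]' --twist '[[0,0,0],[0,0,0],[0,0,0],[0,0,0],[0,0,0],[0,0,0],[0,0,0],[0,0,0],[0,0,0],[0,0,0],[0,0,0]]'

```text
clock: 9.75
position: [0.6745, 0.0737, 0.1703]
tool_rot: [2.65, 0.009, 1.588]
force: [-0.4, 2.4, -1.1]
grip_width: -0.0001
finger_force: 1.0
```

```bash
python3 st.py;  python3 ang.py 0
```

```text
9.75 wheel u,Y,h [ 0.0666 -0.02   -0.0308] F [-0.4  2.4 -1.1] twist left [-0.2935  0.0171 -0.0072] [-0.07  0.45 -0.26  1.96  0.75  0.35 -0.91]
top brass deg None 0
side brass deg 147.8 3
  stem 0.41 u,Y,h [-0.083  0.054  0.002] deg 146.8
```

The spoke is now moving: the valve is at about 147.5°. I continue the stroke.

```bash
python3 path.py "0.065,-0.026,-0.03 0.0625,-0.032,-0.03 0.059,-0.038,-0.03 0.055,-0.043,-0.03 0.05,-0.048,-0.03 0.045,-0.053,-0.03 0.04,-0.057,-0.03"
```

```text
0.065,-0.026,-0.03 [-0.0065, -0.0017, -0.0003]
0.0625,-0.032,-0.03 [-0.006, -0.0023, 0.0008]
0.059,-0.038,-0.03 [-0.006, -0.0033, 0.0011]
0.055,-0.043,-0.03 [-0.005, -0.0038, 0.0012]
0.05,-0.048,-0.03 [-0.005, -0.0047, 0.0015]
0.045,-0.053,-0.03 [-0.005, -0.0047, 0.0015]
0.04,-0.057,-0.03 [-0.004, -0.0047, 0.0015]
```

Emit:
apply_moves --claw '[0,0,0,0,0,0,0,0]' --xyz '[[-0.006,-0.002,0],[-0.006,-0.002,0],[-0.006,-0.003,0.001],[-0.005,-0.004,0.001],[-0.005,-0.005,0.001],[-0.005,-0.005,0.001],[-0.004,-0.005,0.001],[-0.003,-0.003,0]]' --twist '[[0,0,0],[0,0,0],[0,0,0],[0,0,0],[0,0,0],[0,0,0],[0,0,0],[0,0,0]]'

```text
clock: 10.75
position: [0.6514, 0.0334, 0.152]
tool_rot: [2.65, 0.01, 1.588]
force: [2.0, 1.3, 0.7]
grip_width: -0.0001
finger_force: 1.0
```

```bash
python3 st.py;  python3 ang.py 0
```

```text
10.75 wheel u,Y,h [ 0.0364 -0.0595 -0.0265] F [2.  1.3 0.7] twist left [-0.2942  0.0172 -0.0068] [-0.03  0.44 -0.21  2.04  0.8   0.26 -0.91]
top brass deg None 0
  stem 0.42 u,Y,h [-0.077 -0.348 -0.113] deg -102.6
side brass deg 113.3 2
```

```bash
python3 path.py "0.05,-0.058,0.022 0.065,-0.01,0.022 0.06,0.036,0.022 0.06,0.036,-0.03 0.066,0.02,-0.03 0.069,0,-0.03 0.067,-0.017,-0.03"
```

```text
0.05,-0.058,0.022 [0.0003, -0.0017, -0.0502]
0.065,-0.01,0.022 [0.0481, 0.0139, -0.0051]
0.06,0.036,0.022 [0.046, -0.0052, 0.0007]
0.06,0.036,-0.03 [0.0009, 0.0151, 0.0498]
0.066,0.02,-0.03 [-0.016, 0.0059, -0.0015]
0.069,0,-0.03 [-0.02, 0.0031, -0.0006]
0.067,-0.017,-0.03 [-0.017, -0.0018, 0.0008]
```

Emit:
apply_moves --claw '[0,0,0,0,0,0,0,0,0,0]' --xyz '[[0.003,0,-0.015],[0,-0.001,-0.02],[0,-0.001,-0.02],[0.02,0.005,-0.002],[0.024,0.005,-0.002],[0.024,0,0],[0.022,-0.001,0],[0,0,0],[0,0,0],[0,0,0]]' --twist '[[0,0,0],[0,0,0],[0,0,0],[0,0,0],[0,0,0],[0,0,0],[0,0,0],[0,0,0],[0,0,0],[0,0,0]]'

```text
clock: 11.95
position: [0.6287, 0.1261, 0.2068]
tool_rot: [2.65, 0.01, 1.587]
force: [0.4, -0.5, -0.4]
grip_width: -0.0003
finger_force: 0.0
```

```bash
python3 st.py;  python3 ang.py 0; python3 path.py "0.06,0.036,0.02 0.06,0.036,-0.03"
python3 - <<'E'
from h import *
from workcell import bot
s=np.load("s.npy");out=[]
for c in("top","side"):
    f=bot.grab_frame(c);q=proj(f,S(H,s))[0];x0,y0=int(q[0]-65),int(q[1]-65)
    im=cv2.resize(f["img"][y0:y0+130,x0:x0+130,::-1],(400,400),interpolation=2);im=cv2.convertScaleAbs(im,alpha=1.4)
    def dot(P,col):
        z=(proj(f,P)[0]-[x0,y0]+.5)*400/130;cv2.circle(im,(int(z[0]),int(z[1])),2,col,-1)
    for k in range(5):
        for rr in(.05,.07,.1):dot(S(W(rr,np.radians(107+36+72*k),.008),s),(0,0,255))
    dot(bot.observe()["position"],(0,255,255))
    out.append(im)
cv2.imwrite("pics/a5.png",np.hstack(out))
E
```

```text
11.95 wheel u,Y,h [0.0612 0.0339 0.0262] F [ 0.4 -0.5 -0.4] twist left [-0.294   0.0178 -0.0073] [-0.15  0.35 -0.3   2.01  0.74  0.44 -1.02]
top brass deg None 0
  stem 0.27 u,Y,h [-0.066 -0.255 -0.034] deg -104.6
side brass deg 112.8 3
0.06,0.036,0.02 [0.0021, 0.0005, 0.0063]
0.06,0.036,-0.03 [0.0009, 0.0145, 0.0479]
```

View pics/a5.png

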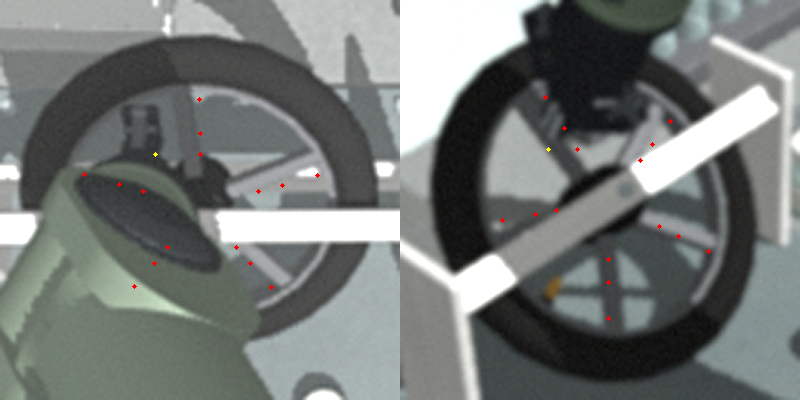

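The brass reads 113°, and the overlay shows the spoke about 6° ccw of my 107° guess, which agrees. The finger is in the next gap, so I insert and push spoke 252.

Emit:
apply_moves --claw '[0,0,0,0,0,0,0,0,0,0,0,0]' --xyz '[[0,0.004,0.015],[0,0.004,0.015],[0,0.004,0.015],[0,0.003,0.01],[-0.006,0.002,0],[-0.006,0.002,0],[-0.006,0.001,0],[-0.006,0.001,0],[-0.006,0,0],[-0.006,0,0],[-0.006,0,0],[-0.006,-0.001,0]]' --twist '[[0,0,0],[0,0,0],[0,0,0],[0,0,0],[0,0,0],[0,0,0],[0,0,0],[0,0,0],[0,0,0],[0,0,0],[0,0,0],[0,0,0]]'

```text
clock: 13.45
position: [0.6732, 0.079, 0.1684]
tool_rot: [2.65, 0.009, 1.588]
force: [0.4, 3.2, 0.2]
grip_width: 0.0001
finger_force: 1.0
```

```bash
python3 st.py;  python3 ang.py 0; python3 path.py "0.066,-0.02,-0.03 0.036,-0.0595,-0.027"
```

```text
13.45 wheel u,Y,h [ 0.0644 -0.0147 -0.0313] F [0.4 3.2 0.2] twist left [-0.2935  0.0168 -0.0069] [-0.06  0.45 -0.28  1.96  0.79  0.36 -0.96]
top brass deg 81.0 3
  stem 0.46 u,Y,h [-0.097  0.06  -0.096] deg 148.1
side brass deg None 0
0.066,-0.02,-0.03 [-0.0052, 0.0013, -0.0017]
0.036,-0.0595,-0.027 [-0.0397, -0.0292, 0.0065]
```

Emit:
apply_moves --claw '[0,0,0,0,0,0,0,0,0]' --xyz '[[-0.006,-0.001,0],[-0.006,-0.002,0],[-0.006,-0.002,0],[-0.006,-0.003,0.001],[-0.005,-0.004,0.001],[-0.005,-0.005,0.001],[-0.005,-0.005,0.001],[-0.005,-0.004,0.001],[-0.003,-0.002,0]]' --twist '[[0,0,0],[0,0,0],[0,0,0],[0,0,0],[0,0,0],[0,0,0],[0,0,0],[0,0,0],[0,0,0]]'

```text
clock: 14.55
position: [0.6511, 0.0312, 0.1507]
tool_rot: [2.65, 0.01, 1.588]
force: [1.7, 3.2, 0.1]
grip_width: -0.0001
finger_force: 1.0
```

```bash
python3 st.py;  python3 ang.py 0; python3 path.py "0.05,-0.058,0.025 0.055,0.022,0.025 0.053,0.022,-0.03"
```

```text
14.55 wheel u,Y,h [ 0.0352 -0.0617 -0.0271] F [1.7 3.2 0.1] twist left [-0.2944  0.0173 -0.0068] [-0.    0.44 -0.24  2.04  0.83  0.26 -0.94]
top brass deg 41.5 2
side brass deg 42.2 3
  stem 0.69 u,Y,h [-0.163 -0.304 -0.032] deg -118.2
0.05,-0.058,0.025 [0.0024, -0.0016, -0.0541]
0.055,0.022,0.025 [0.08, 0.004, -0.0027]
0.053,0.022,-0.03 [0.001, 0.014, 0.0532]
```

Both cameras give 42°. Next I retract, insert in the valve gap close to the hub, and push spoke 324.

```bash
python3 path.py "0.05,-0.058,0.025 0.053,0.03,0.025 0.045,0.028,-0.03 0.045,0.01,-0.03"
```

```text
0.05,-0.058,0.025 [0.0024, -0.0016, -0.0541]
0.053,0.03,0.025 [0.088, 0.0021, -0.0023]
0.045,0.028,-0.03 [-0.001, 0.0083, 0.055]
0.045,0.01,-0.03 [-0.018, 0.0002, 0.0003]
```

Emit:
apply_moves --claw '[0,0,0,0,0,0,0,0,0]' --xyz '[[0.003,0,-0.015],[0,-0.001,-0.02],[0,-0.001,-0.02],[0.02,0,0],[0.024,0,0],[0.024,0,0],[0.02,0,0],[0,0,0],[0,0,0]]' --twist '[[0,0,0],[0,0,0],[0,0,0],[0,0,0],[0,0,0],[0,0,0],[0,0,0],[0,0,0],[0,0,0]]'

```text
clock: 15.65
position: [0.6222, 0.1232, 0.1977]
tool_rot: [2.65, 0.01, 1.589]
force: [0.9, -0.3, -1.0]
grip_width: -0.0005
finger_force: 0.0
```

```bash
python3 st.py;  python3 ang.py 0; python3 path.py "0.047,0.029,0.02 0.045,0.029,-0.03"
```

```text
15.65 wheel u,Y,h [0.0502 0.0311 0.0244] F [ 0.9 -0.3 -1. ] twist left [-0.2939  0.0165 -0.006 ] [-0.14  0.35 -0.32  2.03  0.79  0.42 -1.07]
top brass deg None 0
side brass deg 42.2 3
  stem 0.28 u,Y,h [-0.118  0.045 -0.067] deg 158.9
0.047,0.029,0.02 [-0.0008, -0.0019, 0.0052]
0.045,0.029,-0.03 [0.0009, 0.0126, 0.0484]
```

Emit:
apply_moves --claw '[0,0,0,0,0,0,0,0,0]' --xyz '[[-0.001,0,0.013],[0,0.003,0.014],[0,0.004,0.014],[0,0.003,0.012],[-0.005,0,0],[-0.005,0,0],[-0.005,0,0],[-0.005,0,0],[-0.004,0,0]]' --twist '[[0,0,0],[0,0,0],[0,0,0],[0,0,0],[0,0,0],[0,0,0],[0,0,0],[0,0,0],[0,0,0]]'

```text
clock: 16.75
position: [0.6565, 0.0973, 0.1564]
tool_rot: [2.649, 0.009, 1.587]
force: [-0.4, 4.2, -1.2]
grip_width: -0.0
finger_force: 1.4
```

```bash
python3 st.py;  python3 ang.py 0; python3 path.py "0.0445,0.003,-0.03 0.0445,-0.005,-0.03"
```

```text
16.75 wheel u,Y,h [ 0.0446  0.0042 -0.0284] F [-0.4  4.2 -1.2] twist left [-0.2934  0.0172 -0.0071] [-0.12  0.45 -0.25  2.    0.89  0.34 -1.1 ]
top brass deg None 0
side brass deg 19.0 3
0.0445,0.003,-0.03 [-0.0012, 0.0004, 0.0013]
0.0445,-0.005,-0.03 [-0.008, 0.0001, 0.0001]
```

Emit:
apply_moves --claw '[0,0,0,0]' --xyz '[[-0.004,0,0],[-0.004,-0.001,0],[-0.004,0,0],[0,0,0]]' --twist '[[0,0,0],[0,0,0],[0,0,0],[0,0,0]]'

```text
clock: 17.35
position: [0.6558, 0.0848, 0.1556]
tool_rot: [2.65, 0.01, 1.587]
force: [-0.1, -0.2, 0.2]
grip_width: 0.0001
finger_force: 0.0
```

```bash
python3 st.py;  python3 ang.py 0
```

```text
17.35 wheel u,Y,h [ 0.0433 -0.0083 -0.0282] F [-0.1 -0.2  0.2] twist left [-0.294   0.0181 -0.0074] [-0.1   0.45 -0.25  2.01  0.88  0.33 -1.08]
top brass deg None 0
side brass deg 6.2 5
```

Emit:
apply_moves --claw '[0,0,0,0,0,0,0,0]' --xyz '[[0.003,0,0],[0,-0.003,-0.015],[0,-0.004,-0.015],[0,-0.002,-0.02],[0,0,-0.03],[0,0,-0.04],[0,0,-0.04],[0,0,-0.04]]' --twist '[[0,0,0],[0,0,0],[0,0,0],[0,0,0],[0,0,0],[0,0,0],[0,0,0],[0,0,0]]'

```text
clock: 18.35
position: [0.5523, 0.0893, 0.3289]
tool_rot: [2.65, 0.009, 1.589]
force: [0.0, -1.0, 1.2]
grip_width: 0.0003
finger_force: 0.0
```

```bash
python3 st.py;  python3 ang.py 0
python3 - <<'E'
from h import *
from workcell import bot
s=np.load("s.npy");out=[]
for c in("top","side"):
    f=bot.grab_frame(c);q=proj(f,S(H,s))[0];x0,y0=int(q[0]-65),int(q[1]-65)
    im=cv2.resize(f["img"][y0:y0+130,x0:x0+130,::-1],(400,400),interpolation=2);im=cv2.convertScaleAbs(im,alpha=1.4)
    def dot(P,col):
        z=(proj(f,P)[0]-[x0,y0]+.5)*400/130;cv2.circle(im,(int(z[0]),int(z[1])),2,col,-1)
    for k in range(5):
        for rr in(.05,.07,.1):dot(S(W(rr,np.radians(4+36+72*k),.008),s),(0,0,255))
    for rr in(.08,.09,.1):dot(S(W(rr,0),s),(0,255,0))
    out.append(im)
cv2.imwrite("pics/a6.png",np.hstack(out))
E
```

```text
18.35 wheel u,Y,h [ 0.0928 -0.0004  0.1673] F [ 0.  -1.   1.2] twist left [-0.2942  0.0163 -0.0064] [ 0.13  0.07 -0.53  2.02  0.37  0.64 -0.62]
top brass deg 5.7 7
side brass deg 5.2 8
```

View pics/a6.png

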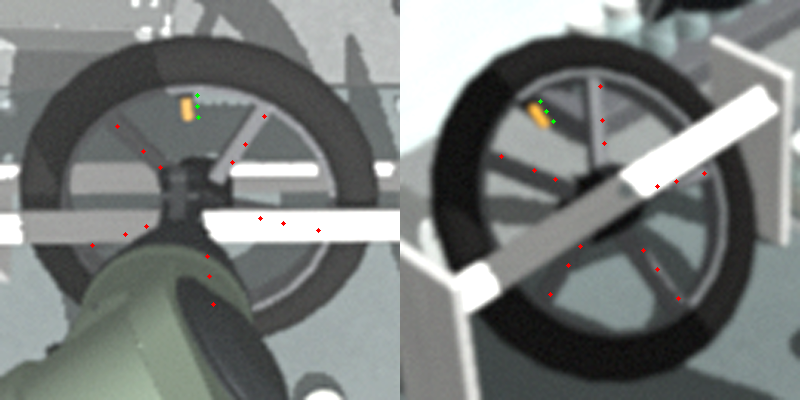

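The valve shows at about 5.5° ccw: brass (188,108) in the top crop against green target dots around x=197. I reinsert for one more small push.

Emit:
apply_moves --claw '[0,0,0,0,0]' --xyz '[[0,0,0.04],[0,0,0.04],[0,0,0.04],[0,0,0.02],[0,0,0]]' --twist '[[0,0,0],[0,0,0],[0,0,0],[0,0,0],[0,0,0]]'

```text
clock: 19.15
position: [0.6186, 0.089, 0.1999]
tool_rot: [2.656, 0.01, 1.589]
force: [-1.0, -0.1, 0.3]
grip_width: -0.0
finger_force: 0.0
```

```bash
python3 st.py; python3 path.py "0.046,0,0.02 0.0435,0,-0.029 0.043,-0.008,-0.029 0.0425,-0.0135,-0.029"
```

```text
19.15 wheel u,Y,h [ 0.0483 -0.0029  0.0293] F [-1.  -0.1  0.3] twist left [-0.3001  0.0169 -0.0057] [-0.01  0.34 -0.39  2.05  0.78  0.42 -0.99]
0.046,0,0.02 [0.003, 0.0005, 0.0095]
0.0435,0,-0.029 [0.0008, 0.0121, 0.0475]
0.043,-0.008,-0.029 [-0.008, -0.0004, 0.0003]
0.0425,-0.0135,-0.029 [-0.0055, -0.0004, 0.0002]
```

Emit:
apply_moves --claw '[0,0,0,0,0,0,0,0,0,0,0]' --xyz '[[0.003,0.001,0.01],[0.001,0.004,0.016],[0,0.004,0.016],[0,0.004,0.015],[-0.004,0,0],[-0.004,0,0],[-0.002,0,0],[-0.002,0,0],[-0.001,-0.001,0],[-0.0005,0,0],[0,0,0]]' --twist '[[0,0,0],[0,0,0],[0,0,0],[0,0,0],[0,0,0],[0,0,0],[0,0,0],[0,0,0],[0,0,0],[0,0,0],[0,0,0]]'

```text
clock: 20.25
position: [0.6574, 0.0797, 0.1602]
tool_rot: [2.649, 0.009, 1.588]
force: [1.6, 1.0, 2.8]
grip_width: -0.0001
finger_force: 1.1
```

```bash
python3 st.py; python3 ang.py 0
```

```text
20.25 wheel u,Y,h [ 0.0475 -0.0134 -0.026 ] F [1.6 1.  2.8] twist left [-0.2931  0.0166 -0.0068] [-0.04  0.45 -0.31  2.01  0.9   0.35 -1.07]
top brass deg 4.6 2
side brass deg 4.2 5
```

Emit:
apply_moves --claw '[0,0,0,0]' --xyz '[[-0.001,-0.002,0],[-0.0015,-0.002,0],[-0.0015,-0.001,0],[0,0,0]]' --twist '[[0,0,0],[0,0,0],[0,0,0],[0,0,0]]'

```text
clock: 20.85
position: [0.6525, 0.075, 0.1571]
tool_rot: [2.651, 0.01, 1.587]
force: [1.0, 0.3, -0.1]
grip_width: -0.0
finger_force: 0.5
```

```bash
python3 st.py; python3 ang.py 0
```

```text
20.85 wheel u,Y,h [ 0.0418 -0.0181 -0.0246] F [ 1.   0.3 -0.1] twist left [-0.2944  0.0175 -0.0069] [-0.04  0.45 -0.3   2.02  0.91  0.33 -1.08]
top brass deg None 0
side brass deg -1.8 6
  stem 0.4 u,Y,h [0.095 0.001 0.005] deg 0.8
  stem 0.2 u,Y,h [-0.09  -0.346 -0.09 ] deg -104.6
```

About -1 to +1°, which is good. I back off the spoke and retract.

Emit:
apply_moves --claw '[0,0,0,0,0,0,0,0,0]' --xyz '[[0.003,0.001,0],[0,-0.003,-0.015],[0,-0.004,-0.015],[0,-0.002,-0.02],[0,0,-0.03],[0,0,-0.04],[0,0,-0.04],[0,0,-0.04],[0,0,0]]' --twist '[[0,0,0],[0,0,0],[0,0,0],[0,0,0],[0,0,0],[0,0,0],[0,0,0],[0,0,0],[0,0,0]]'

```text
clock: 21.95
position: [0.5512, 0.0792, 0.3348]
tool_rot: [2.644, 0.01, 1.588]
force: [1.0, 0.3, -0.9]
grip_width: 0.0001
finger_force: 0.0
```

```bash
python3 st.py; python3 ang.py 0; python3 ang.py 0
```

```text
21.95 wheel u,Y,h [ 0.0959 -0.0105  0.1725] F [ 1.   0.3 -0.9] twist left [-0.2875  0.0168 -0.0064] [ 0.22  0.05 -0.59  2.02  0.35  0.64 -0.58]
top brass deg -3.4 6
side brass deg -2.5 9
  stem 0.65 u,Y,h [-0.164 -0.304 -0.03 ] deg -118.3
  stem 0.47 u,Y,h [ 0.095  0.001 -0.001] deg 0.6
top brass deg -3.4 6
side brass deg -2.5 9
  stem 0.57 u,Y,h [0.094 0.    0.001] deg 0.2
```

```bash
python3 -c "
from workcell import bot
print(bot.job_done())"
```

```text
the job is handed in; nothing more can be done
None
```

The valve stem is standing still within about 3° of the very top (8° allowed), the gripper is clear of the wheel, and the job was handed in at about 22 s; no verdict came back.

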